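# Next basin onto the banding wheel

## Robot

A 6-joint arm with a two-finger parallel gripper is mounted at the origin on the work surface. World frame = base frame: x ahead of the robot, y to its left, z up, the work surface at z = 0. Lengths are in m, angles in rad, forces in N, time in s.
With the tool pointing down it reaches from about 0.4 to 0.925 m from the base axis. Payload 3.4 kg.
Tool frame: the origin (TCP) lies between the finger pads; the fingertips stand 8 mm ahead of it and the grasp point (between the pads) lies 11 mm behind it (arm.tip_reach is the distance from the TCP to the fingertips, in m); z points along the fingers, y is the line along which they close (so a half turn about z gives the same grasp; the last joint's range is limited). The gripper opens to 85 mm and grips with 20 to 120 N. Pads are 22 mm wide; open, the fingers measure 114 mm over their backs; the gripper's body (76 mm by 85 mm) begins 54 mm behind the grasp point. The pads swing forward as they close: fully open they stand 13 mm farther back than shut.
Start: joints at [1.258, 0.307, 1.506, -0, 1.328, -0.073], TCP at [0.136, 0.559, 0.239] pointing down, gripper open.
Joint ranges: [-3.12, 3.12], [-1.05, 2.28], [0.14, 2.33], [-1.42, 4.57], [0.1, 2.73], [-2.68, 2.68]. Speed limits (rad/s): [2.57, 2.57, 3.14, 3.14, 3.14, 3.14].

## Interface

Orientations are given as a unit quaternion [x, y, z, w].
In Python, from rig import arm, fingers, imaging gives the robot as it stands. Calls block until the motion is done:
- arm.goto(position, orientation): joint-space move of the TCP to a pose.
- arm.movel(position, orientation=None, feed=0.15, force_limit=None): straight line of the TCP; orientation=None keeps the orientation; feed is the mean speed in m/s. With force_limit (N) it stops when the force on the tool has changed by that much, and returns True; else False.
- arm.move_j(angles): joint-space move.
- fingers.grip(opening, grasp_force=None): finger opening in m; grasp_force is the grip in N (None keeps the last); returns when the fingers have stopped.
- arm.wait(seconds).
- arm.ik(position, orientation): joint angles nearest the present ones, or None.
- arm.get_obs(): the state.
- imaging.camera(name): name is "scene" or "top" or "wrist"; returns (picture, depth): 420x560x3 uint8, red, green, blue; 420x560 float32, m along the optical axis (not along the pixel's ray), 0 where there is no reading.
- imaging.camera_params(name): a dict with "camera_matrix" (3x3 intrinsics, pixels), "k1" (the pictures are not rectified: a ray, as slopes to the right and down, at radius r is drawn at 1 + k1 r^2 times it, then the intrinsics apply), "R" (3x3) and "t" (3): a world point X has camera coordinates R X + t. Camera axes: x right, y down, z forward; pixel columns grow to the right and rows downward; lengths in m; the calibration is good to about 2 mm. A picture is of the moment at which its call begins: read the wrist's pose just before it. camera_params takes no time and is no camera call; for the wrist camera it gives the pose at the moment of the call.
A pose or a line that the arm cannot do raises arm.Unreachable and nothing moves.
- arm.finish_job(): hands the job in; it is judged then, once.
The state is a dict: "clock": time; "qpos": joint angles; "qvel": joint speeds; "joint_efforts": joint torques, N m; "position": TCP position; "tcp_rot": TCP orientation; "contact_force": force on the tool from outside, world axes, zero at the start; "ft_torque": the same for the moment, N m; "grip_width": finger opening in m; "grasp_force": force on a finger pad.
Only numpy, scipy, OpenCV 4.12 (cv2) and the standard library are available. Lean on these libraries where they do the work, as an engineer would, in place of code of your own. Each camera call takes 0.05 s, during which the arm holds its last target. There are 200 camera calls.

## Task

The basin on the banding wheel is finished: set it upright on the middle of the empty bat. Then lift the top basin, and only that one, from the nested stack and stand it upright in the centre of the banding wheel; the two below must stay nested where they are, not lifted or shoved along. Set the ware down gently, never dropping it, and do not disturb the other things on the table.

Things in the scene. Friction and masses are not known exactly. Their poses are not given: they have to be found in the camera images.
- done_bowl: Round grey ceramic basin, 72 high; foot radius 32, about 0.28 kg. Its top 24 is an upright band, outside radius 58, inside 49 (9 thick); inside, upright for 15 below the rim, then curving in. Below the band the outside steps in to radius 46 and tapers to the foot. Origin: centre of the foot's underside, z up. This one stands on the banding wheel at the start.
- top_bowl: Basin just like done_bowl (origin under its foot, rim 72 above). Uppermost of the stack of three nested ones. Each one's band rests on the rim of the one below, so the three bands lie right above one another without a gap, rims 24 apart, the stack 120 high; each has about 2 of sideways play in the one below.
- mid_bowl: Basin just like done_bowl (origin under its foot, rim 72 above). The middle one of the nested stack; it must stay nested in the lowest.
- base_bowl: Basin just like done_bowl (origin under its foot, rim 72 above). The lowest of the nested stack, standing on the table; it must stay where it is.
- wheel: the banding wheel, a potter's turntable: a flat grey metal disc 180 across with fine concentric grooves, 10 thick, its top 85 above the table, on a dark cast foot that stays put; the disc turns freely about its upright axis with slight friction. Origin: on the axis at table height.
- wheel_top (a point): the centre of the banding wheel's disc, on its top face
- bat0: a bat: a round plywood disc 144 across and 12 thick that lies on the table and does not move; there are three, of which two carry a pot (the mug, the vase) and one is empty. Origin: centre of its underside; top face 12 above it.
- bat1: a bat: a round plywood disc 144 across and 12 thick that lies on the table and does not move; there are three, of which two carry a pot (the mug, the vase) and one is empty. Origin: centre of its underside; top face 12 above it.
- bat2: a bat: a round plywood disc 144 across and 12 thick that lies on the table and does not move; there are three, of which two carry a pot (the mug, the vase) and one is empty. Origin: centre of its underside; top face 12 above it.
- mug: a terracotta-brown mug with one ear, standing on one of the bats: 78 across, 90 high, ear to 67 from the axis. Origin: centre of its underside; the ear is at its +y.
- vase: a cream bottle-shaped vase standing on another bat: 92 across, 118 high. Origin: centre of its underside.
- brush_pot: a cream cup with brushes standing in it, on the table: 72 across, 100 high, brushes to 170 high. Origin: centre of its underside.
- glaze_jar: a grey screw-topped jar on the table: 76 across, 100 high. Origin: centre of its underside.
- test_cup: a small grey straight cup on the table: 72 across, 65 high. Origin: centre of its underside.
- rolling_pin: a wooden rolling pin lying near the back of the table: 410 long along its y, 54 thick. Origin: under its middle, on the table.
- slip_bottle: a cream squeeze bottle with a pointed nozzle, standing on the table close beside the stack: 52 across, 150 high. Origin: centre of its underside.
- rib: a flat wooden throwing rib lying on the table near the robot: 55 by 100 (its y) by 8. Origin: centre of its underside.
Mind the look-alikes: they are no part of the job. Leave any blue or red look-alike of the mid_bowl alone.

How it is judged:
By the outcome, as a careful person would: the job done as asked, in the order asked, and still so for the second after the job is handed in, with the robot touching nothing.
It also fails if it takes over 67 s, if anything falls off the work surface, if the arm or the gripper's body presses on something with over 40 N, if the wrist force passes 120 N, or if a joint passes its speed limit or range.

## Working session

There is one attempt and no reset: what is moved stays moved. The work goes in short steps, each a Python script; the robot and the scene stay as the last script left them, time stands still between calls to the robot, and variables do not carry over. Pictures are saved under pics/ and viewed, at most 10 in all, crops included, and the job is handed in when it is done.

```bash
mkdir -p pics; ls; cat > h.py <<'E'
import numpy as np, cv2
from rig import arm, fingers, imaging
def cloud(name):
    p=imaging.camera_params(name); im,d=imaging.camera(name)
    K=np.array(p["camera_matrix"]);R=np.array(p["R"]);t=np.array(p["t"])
    v,u=np.mgrid[:420,:560].astype(float)
    xd=(u-K[0,2])/K[0,0]; yd=(v-K[1,2])/K[1,1]
    x,y=xd.copy(),yd.copy()
    for _ in range(20):
        s=1+p["k1"]*(x*x+y*y); x,y=xd/s,yd/s
    C=np.stack([x*d,y*d,d],-1)
    W=(C-t)@R; W[d==0]=np.nan
    return im,W
def save(n,im,s=1):
    cv2.imwrite("pics/"+n,cv2.resize(im[...,::-1],None,fx=s,fy=s,interpolation=cv2.INTER_CUBIC))
E
python3 - <<'E'
from h import *
for n in("scene","top"):
    im,W=cloud(n); save(n+"0.png",im,1.42); np.savez(n+"0.npz",im=im,W=W)
print(arm.get_obs())
E
```

```text
pics
{'clock': 0.1, 'qpos': array([ 1.25851933e+00,  3.07507422e-01,  1.50754913e+00, -7.36076796e-06,
        1.32839502e+00, -7.35311130e-02]), 'qvel': array([ 5.23950545e-04, -1.35272303e-03, -1.92498645e-03,  5.98750914e-04,
       -2.29775465e-05, -1.02081441e-03]), 'joint_efforts': array([ 2.24723102e-03, -4.58538616e+01, -2.52610248e+01, -2.43073231e-05,
        5.61829496e-03, -1.35112256e-05]), 'position': array([0.13583341, 0.55809491, 0.23846544]), 'tcp_rot': array([ 1.19088702e-01,  9.92883184e-01, -9.12905271e-04, -1.74681051e-04]), 'contact_force': array([-0.01987878,  0.48514061, -0.48405844]), 'ft_torque': array([ 0.01454493, -0.03712111,  0.00691058]), 'grasp_force': 0.0, 'grip_width': 0.0850569603391263}
```

View pics/scene0.png

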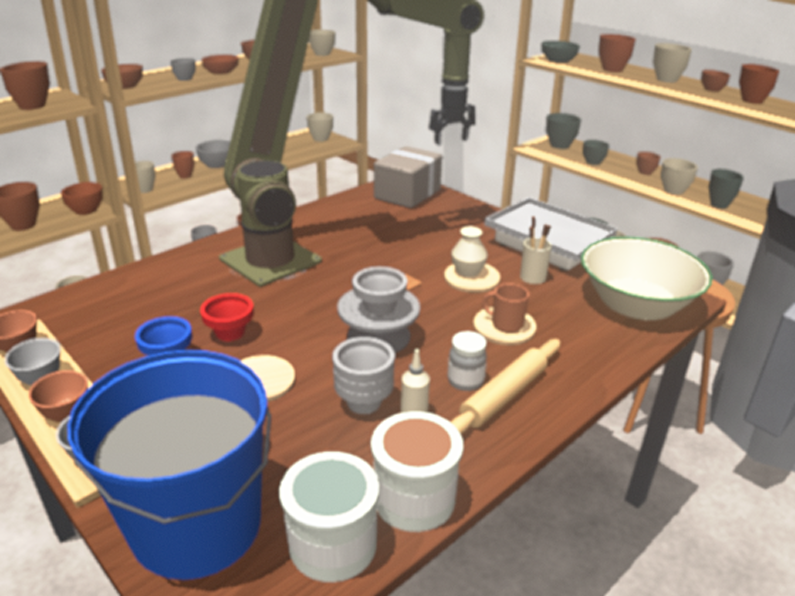

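View pics/top0.png

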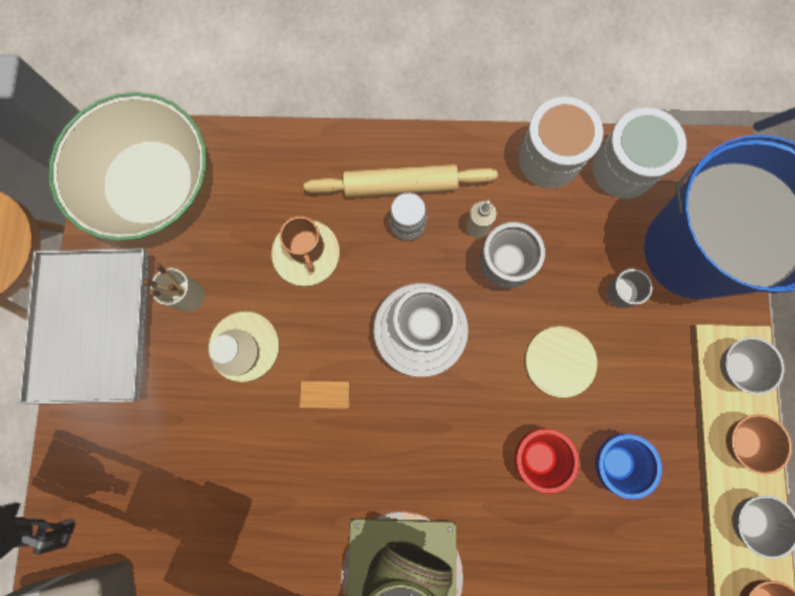

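The top view (x1.42) shows the done basin on the wheel at (425,320), the wheel disc at (420,330), the stack at (513,254) with the slip bottle at (482,217) up-left of it, and the empty bat at (561,361). The red and blue look-alikes are at (547,461) and (629,466).

```bash
cat >> h.py <<'E'
from scipy.optimize import least_squares
def circ(P):
    c=P.mean(0); f=lambda q:np.hypot(P[:,0]-q[0],P[:,1]-q[1])-q[2]
    r=least_squares(f,[*c,.05],loss="soft_l1",f_scale=.002); return r.x, np.abs(f(r.x)).mean()
def fit(W,c,rad,z0,z1,hull=True):
    m=(np.hypot(W[...,0]-c[0],W[...,1]-c[1])<rad)&(W[...,2]>z0)&(W[...,2]<z1)
    P=W[m]; H=cv2.convexHull(P[:,:2].astype(np.float32))[:,0] if hull else P[:,:2]
    return *circ(H),len(P),np.median(P[:,2])
E
python3 - <<'E'
from h import *
D=np.load("top0.npz");W=D["W"];S=np.load("scene0.npz")["W"]
for n,u,v in(("done",425,320),("wheel",420,330),("stack",513,254),("bat",561,361),("bottle",484,208),("mug",300,237),("jar",408,203),("cup",625,285),("red",547,461)):
    print(n,W[int(v/1.42),int(u/1.42)].round(3))
np.set_printoptions(precision=4,suppress=True)
c=W[int(320/1.42),int(425/1.42),:2]; s=W[int(254/1.42),int(513/1.42),:2]; b=W[int(361/1.42),int(561/1.42),:2]
for nm,w in(("top",W),("scene",S)):
    print(nm,"done",fit(w,c,.08,.148,.17)); print("wheel",fit(w,c,.12,.075,.095))
    print("stack",fit(w,s,.08,.112,.128)); print("bat",fit(w,b,.1,.007,.02))
# bottle points
m=(abs(W[...,0]-s[0]-.05)<.09)&(abs(W[...,1]-s[1]-.06)<.04)&(W[...,2]>.02)
P=W[m];P=P[np.hypot(*(P[:,:2]-s).T)>.066]
for z in np.arange(.02,.16,.02):
    q=P[(P[:,2]>z)&(P[:,2]<z+.02)]
    if len(q):print(z,len(q),q.min(0),q.max(0))
E
```

```text
done [ 0.483 -0.031  0.089]
wheel [ 0.463 -0.02   0.095]
stack [ 0.628 -0.206  0.056]
bat [ 0.417 -0.309  0.016]
bottle [ 0.697 -0.137  0.128]
mug [0.666 0.235 0.016]
jar [0.715 0.008 0.101]
cup [ 0.581 -0.448  0.006]
red [ 0.222 -0.279  0.008]
top done (array([ 0.4748, -0.0289,  0.0576]), np.float64(0.0003213194840699611), 491, np.float64(0.1560026411714981))
wheel (array([ 0.4648, -0.0228,  0.0893]), np.float64(0.00038094524289029435), 2138, np.float64(0.08496674749476824))
stack (array([ 0.6141, -0.197 ,  0.0576]), np.float64(0.00025493002345126827), 450, np.float64(0.11862592718387463))
bat (array([ 0.4166, -0.3099,  0.0711]), np.float64(0.00040390408873541215), 1909, np.float64(0.011356540043973892))
scene done (array([ 0.4793, -0.0328,  0.0587]), np.float64(0.000746739673463655), 312, np.float64(0.1546284829069789))
wheel (array([ 0.4685, -0.0257,  0.0906]), np.float64(0.0008998582278008664), 982, np.float64(0.0852271544886249))
stack (array([ 0.6181, -0.2004,  0.0587]), np.float64(0.0008752388381013967), 449, np.float64(0.11995182779491245))
bat (array([ 0.4199, -0.3134,  0.0726]), np.float64(0.0020819638512777528), 675, np.float64(0.01300871828168107))
0.02 38 [ 0.6739 -0.1615  0.0206] [ 0.7026 -0.1168  0.0394]
0.04 43 [ 0.5927 -0.1624  0.0408] [ 0.6999 -0.1169  0.0599]
0.06 59 [ 0.5893 -0.1627  0.0609] [ 0.7025 -0.1168  0.0799]
0.08 188 [ 0.5898 -0.1678  0.0803] [ 0.7249 -0.1171  0.0995]
0.1 83 [ 0.5903 -0.1541  0.1   ] [ 0.7114 -0.1292  0.1199]
0.12000000000000001 30 [ 0.59   -0.1485  0.1201] [ 0.703  -0.1346  0.14  ]
0.13999999999999999 9 [ 0.6966 -0.1447  0.1414] [ 0.7042 -0.1394  0.1507]
```

```bash
python3 - <<'E'
from h import *
np.set_printoptions(precision=4,suppress=True)
p=arm.get_obs()["position"]
for q in([0,1,0,0],[1,0,0,0]):
    for xyz in([.5,-.15,.42],[.477,-.085,.16],[.418,-.366,.2],[.616,-.2525,.12],[.467,-.078,.2]):
        print(q,xyz,arm.ik(xyz,q))
arm.movel([p[0],p[1],.33],feed=.25)
arm.goto([.46,-.15,.42],[0,1,0,0]); arm.wait(.3)
im,W=cloud("wrist"); save("w1.png",im,1.42); np.savez("w1.npz",im=im,W=W)
for n,c,r,a,b in(("done",(.477,-.031),.08,.148,.17),("wheel",(.467,-.024),.12,.075,.095),("stack",(.616,-.199),.08,.112,.128),("bat",(.418,-.312),.1,.007,.02)):
    try: print(n,fit(W,c,r,a,b))
    except Exception as e: print(n,e)
print(arm.get_obs()["clock"],arm.get_obs()["position"],imaging.camera_params("wrist")["t"],arm.tip_reach)
E
```

```text
[0, 1, 0, 0] [0.5, -0.15, 0.42] [-0.3724  0.1434  1.2847 -0.      1.7135 -1.9432]
[0, 1, 0, 0] [0.477, -0.085, 0.16] [-0.2636  0.262   1.8021 -0.      1.0775 -1.8344]
[0, 1, 0, 0] [0.418, -0.366, 0.2] [-0.7952  0.3131  1.6038 -0.      1.2247 -2.366 ]
[0, 1, 0, 0] [0.616, -0.2525, 0.12] [-0.4524  0.5294  1.4538 -0.      1.1584 -2.0232]
[0, 1, 0, 0] [0.467, -0.078, 0.2] [-0.2547  0.2025  1.7668 -0.      1.1723 -1.8255]
[1, 0, 0, 0] [0.5, -0.15, 0.42] [-0.3724  0.1434  1.2847 -0.      1.7135  1.1984]
[1, 0, 0, 0] [0.477, -0.085, 0.16] [-0.2636  0.262   1.8021 -0.      1.0775  1.3072]
[1, 0, 0, 0] [0.418, -0.366, 0.2] [-0.7952  0.3131  1.6038 -0.      1.2247  0.7756]
[1, 0, 0, 0] [0.616, -0.2525, 0.12] [-0.4524  0.5294  1.4538 -0.      1.1584  1.1184]
[1, 0, 0, 0] [0.467, -0.078, 0.2] [-0.2547  0.2025  1.7668 -0.      1.1723  1.3161]
done (array([ 0.4753, -0.0309,  0.0578]), np.float64(0.0002692258847230796), 2539, np.float64(0.15722745214458073))
wheel (array([ 0.4656, -0.0245,  0.09  ]), np.float64(0.0002124285876231387), 7823, np.float64(0.08578535417088476))
stack (array([ 0.6152, -0.1989,  0.0577]), np.float64(0.00041126098714870364), 1743, np.float64(0.1199706054308069))
bat (array([ 0.4178, -0.3115,  0.0716]), np.float64(0.0002861094976866377), 7073, np.float64(0.012287627935443506))
3.7333 [ 0.4601 -0.1498  0.42  ] [ 0.1498 -0.5361  0.4021] 0.008
```

View pics/w1.png

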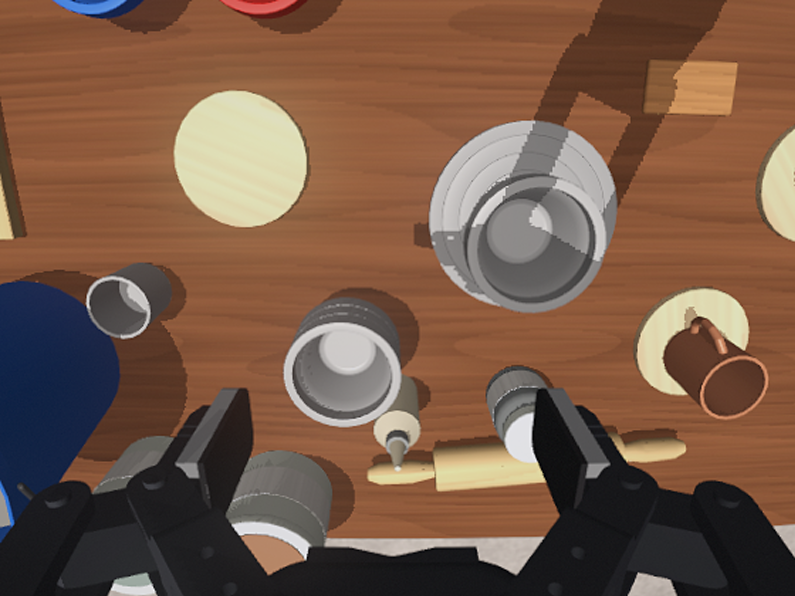

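The wrist view shows the empty bat at (241,158), the done basin at (536,243) and the stack at (343,373) with the bottle beside it. The fitted positions lie between those of the other two cameras, and the radii and heights match the sizes given. I'll grasp the band of the wheel basin on its -y side, away from the bottle.

```bash
python3 - <<'E'
from h import *
np.set_printoptions(precision=4,suppress=True)
q=[0,1,0,0]
def st(m):
    o=arm.get_obs(); print(m,round(o["clock"],2),o["position"],o["contact_force"],o["ft_torque"],o["grip_width"],o["grasp_force"])
fingers.grip(.034)
x,y=.4753,-.0309-.0535
arm.goto([x,y,.22],q)
print(arm.movel([x,y,.150],feed=.08,force_limit=6)); st("down")
fingers.grip(0.0,50); st("grip")
arm.movel([x,y,.156],feed=.02); arm.wait(.2); st("lift")
im,W=cloud("wrist"); save("w2.png",im,1.42); print(imaging.camera_params("wrist")["R"])
m=(np.hypot(W[...,0]-x,W[...,1]+.0309)<.075)&(W[...,2]>.155)&(W[...,2]<.175)&(W[...,1]>y+.02)
P=W[m];print(len(P),np.linalg.lstsq(np.c_[P[:,:2]-[x,-.031],np.ones(len(P))],P[:,2],rcond=None)[0], fit(W,(x,-.031),.075,.15,.175))
E
```

```text
False
down 6.16 [ 0.4758 -0.0845  0.1504] [ 0.1907 -0.1388  0.28  ] [-0.0127 -0.0101  0.0222] 0.034049852025796 0.0
grip 6.5 [ 0.4759 -0.0845  0.1506] [0.1793 0.8059 3.2868] [ 0.0172  0.0282 -0.0317] 0.008449415880079175 48.43520895079564
lift 7.15 [ 0.4751 -0.0844  0.1558] [ 0.5183 -0.2246 -2.5398] [-0.2151  0.0066 -0.0099] 0.008046809132792366 48.18505879986333
[[-0.0002  1.      0.001 ]
 [ 0.9453 -0.0001  0.3263]
 [ 0.3263  0.001  -0.9453]]
9481 [-0.0183 -0.0012  0.1604] (array([ 0.4748, -0.0317,  0.0583]), np.float64(0.0007419256744373465), 16548, np.float64(0.1614776004008085))
```

View pics/w2.png

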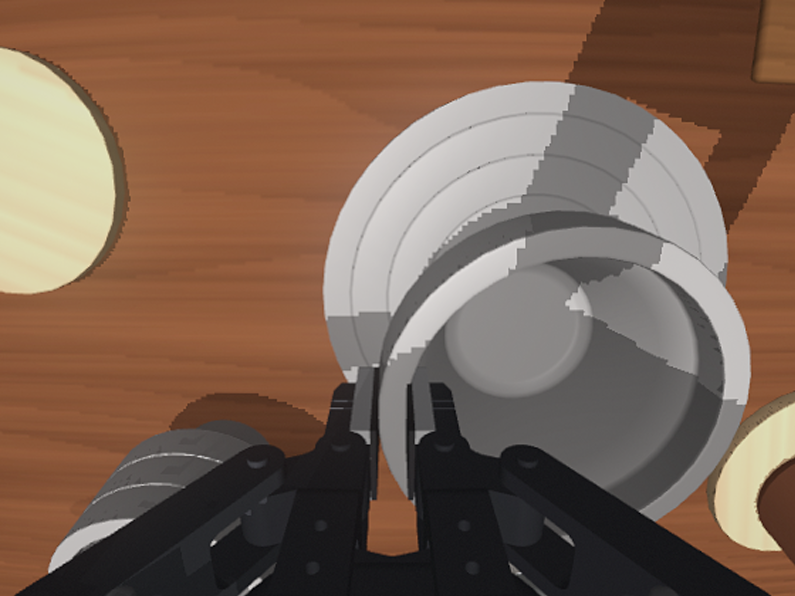

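The basin is lifted free of the wheel: the wrist reads about 2.6 N and the tilt is small. The fingers pinch the band at (395,410). Next is the bat.

```bash
cat >> h.py <<'E'
np.set_printoptions(precision=4,suppress=True)
def st(m):
    o=arm.get_obs(); print(m,round(o["clock"],2),o["position"],o["contact_force"],o["ft_torque"],o["grip_width"],o["grasp_force"])
E
python3 - <<'E'
from h import *
q=[0,1,0,0]
X,Y=.4180,-.3645
arm.movel([.4753,-.0844,.20],feed=.1)
arm.movel([X,Y,.16],feed=.15)
arm.movel([X,Y,.088],feed=.06); arm.wait(.15); st("above")
print(arm.movel([X,Y,.0745],feed=.012,force_limit=1.5)); st("touch")
z=arm.get_obs()["position"][2]
fingers.grip(.03); st("open")
arm.movel([X,Y,.16],feed=.08)
arm.goto([.45,-.25,.36],q); arm.wait(.2)
im,W=cloud("wrist"); save("w3.png",im,1.42); np.savez("w3.npz",im=im,W=W)
print("done",fit(W,(.418,-.312),.08,.075,.095)); print("bat",fit(W,(.418,-.312),.1,.007,.016))
print("stack",fit(W,(.615,-.199),.08,.112,.128)); print("wheel",fit(W,(.467,-.024),.12,.075,.095)); st("end")
E
```

```text
above 11.37 [ 0.4182 -0.3647  0.0885] [-0.1291 -0.4547 -3.7044] [-0.1937 -0.0272  0.0106] 0.008028834580360267 48.19542553726933
True
touch 12.17 [ 0.418  -0.3648  0.0778] [ 0.8854 -0.6653  2.5743] [-0.2242 -0.0659 -0.0107] 0.008041715608130912 48.691710645798594
open 12.51 [ 0.4169 -0.3635  0.0767] [-0.9676 -0.2108 -0.703 ] [ 0.0074 -0.0517 -0.0106] 0.029671539929795675 0.0
done (array([ 0.4177, -0.3113,  0.0578]), np.float64(0.0003464656207531134), 2459, np.float64(0.08422139247781302))
bat (array([ 0.4173, -0.3119,  0.0712]), np.float64(0.00032293895639411797), 1550, np.float64(0.012433282072731259))
stack (array([ 0.6149, -0.1993,  0.058 ]), np.float64(0.00016826928694827132), 1671, np.float64(0.12010868387714789))
wheel (array([ 0.4657, -0.0244,  0.0902]), np.float64(0.000290430853034346), 16264, np.float64(0.08561501368497229))
end 14.88 [ 0.4495 -0.2504  0.3582] [ 0.8008 -0.4826 -0.1273] [-0.0025 -0.0097 -0.0182] 0.030044649587813915 0.0
```

View pics/w3.png

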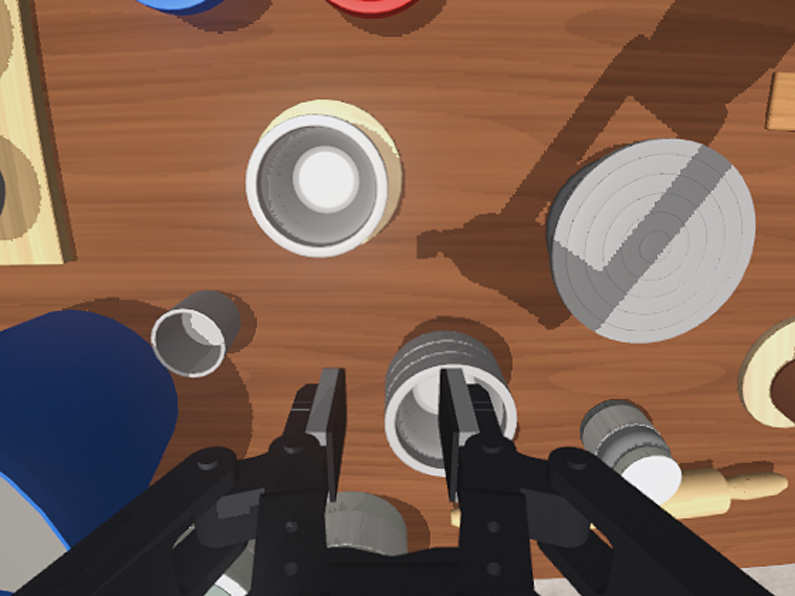

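The done basin stands level in the middle of the bat, at (322,185) in the picture, within 1 mm of centre. The stack at (450,420) has not moved. Next is the top basin.

```bash
python3 - <<'E'
from h import *
q=[0,1,0,0]
x,y=.6150,-.1991-.0535
arm.goto([x,y,.18],q)
arm.wait(.15); st("pre")
print(arm.movel([x,y,.1135],feed=.06,force_limit=5)); st("down")
fingers.grip(0.0,50); st("grip")
arm.movel([x,y,.122],feed=.015); arm.wait(.2); st("lift8")
arm.movel([x,y,.190],feed=.05); arm.wait(.3); st("lift")
for n in("wrist","scene"):
    im,W=cloud(n)
    if n=="wrist": print("top",fit(W,(.615,-.199),.075,.185,.21))
    else:
        save("s4.png",im[170:310,180:360],4)
    print(n,"mid",fit(W,(.615,-.199),.075,.088,.1)); print("done",fit(W,(.418,-.312),.08,.075,.095))
E
```

```text
pre 15.99 [ 0.6151 -0.2534  0.1824] [ 0.6326  0.8919 -0.893 ] [ 0.0648 -0.0318 -0.0157] 0.02989522135476082 0.0
False
down 17.25 [ 0.6154 -0.2528  0.1141] [-0.0961 -0.6228 -0.5657] [-0.018  -0.0119  0.0111] 0.029982793665214145 0.0
grip 17.57 [ 0.6156 -0.2527  0.1142] [1.2623 0.4104 2.1707] [ 0.0445 -0.0695 -0.0271] 0.008422668641469181 48.17973231431097
lift8 18.49 [ 0.6149 -0.2526  0.1219] [ 0.0491  0.2699 -2.8076] [-0.1397 -0.0265  0.0414] 0.008267059723327039 48.05536140978802
lift 20.3 [ 0.615  -0.2526  0.1898] [-0.6278 -0.2695 -3.8091] [-0.1432  0.0284 -0.0034] 0.008279893951372427 48.05861146829557
top (array([ 0.6148, -0.2002,  0.0585]), np.float64(0.0009786277538130998), 16086, np.float64(0.1950881568486186))
wrist mid (array([ 0.6155, -0.1996,  0.0579]), np.float64(9.08878752098423e-05), 2614, np.float64(0.09630951523701733))Traceback (most recent call last):
  File "<stdin>", line 15, in <module>
  File "h.py", line 22, in fit
    P=W[m]; H=cv2.convexHull(P[:,:2].astype(np.float32))[:,0] if hull else P[:,:2]
              ~~~~~~~~~~~~~~~~~~~~~~~~~~~~~~~~~~~~~~~~~~^^^^^
TypeError: 'NoneType' object is not subscriptable
```

The script stopped because the done basin is outside the wrist view. The numbers still show that only the top basin was lifted (about 2.8 N) and that the mid basin's rim stayed at 0.096, in place.

```bash
python3 - <<'E'
from h import *
q=[0,1,0,0]
X,Y=.4657,-.0245-.0530
arm.movel([.615,-.2526,.235],feed=.1)
arm.movel([X,Y,.22],feed=.15)
arm.movel([X,Y,.163],feed=.06); arm.wait(.2); st("above")
print(arm.movel([X,Y,.1485],feed=.012,force_limit=1.5)); st("touch")
fingers.grip(.03); st("open")
arm.movel([X,Y,.23],feed=.08)
arm.goto([.45,-.15,.40],q); arm.wait(.2)
im,W=cloud("wrist")
print("top",fit(W,(.466,-.024),.075,.148,.17)); print("wheel",fit(W,(.467,-.024),.12,.075,.095))
print("mid",fit(W,(.615,-.199),.08,.088,.104));print("done",fit(W,(.418,-.312),.08,.075,.095))
im,W=cloud("scene"); save("s5.png",im,1.42); st("end")
E
```

```text
above 23.93 [ 0.466  -0.0776  0.1634] [ 0.5048 -0.5784 -3.4124] [-0.1738 -0.0582 -0.0305] 0.008166743355366018 48.02034765685676
True
touch 24.83 [ 0.4657 -0.0778  0.1512] [-0.277  -1.0128  3.0321] [-0.1694 -0.0933 -0.0068] 0.007861115170516565 48.50305355619639
open 25.18 [ 0.4642 -0.0773  0.1502] [-0.7155 -0.4833 -0.2809] [ 0.0072  0.0338 -0.019 ] 0.02984811778055579 0.0
top (array([ 0.4648, -0.0247,  0.0579]), np.float64(0.0002867530598151106), 2844, np.float64(0.1571785782526437))
wheel (array([ 0.4656, -0.0247,  0.0898]), np.float64(0.0002373659184553012), 8042, np.float64(0.08579871466706557))
mid (array([ 0.6161, -0.1986,  0.0584]), np.float64(0.0025096884608864748), 1348, np.float64(0.09597790731311606))
done (array([ 0.4176, -0.311 ,  0.0578]), np.float64(0.00020243699689718938), 2218, np.float64(0.08398989229531637))
end 27.38 [ 0.4497 -0.1493  0.3985] [-1.1906  0.3737  0.0703] [-0.0005 -0.0167 -0.0362] 0.0303206855198791 0.0
```

View pics/s5.png

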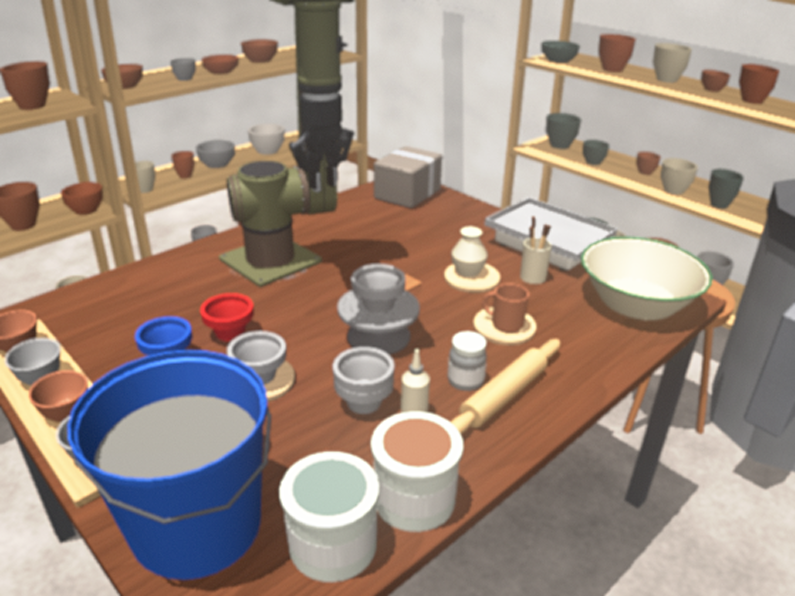

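The done basin is on the bat at (257,358), the top basin is centred on the wheel at (378,285), and the remaining two are still nested at (363,378). Nothing else has moved.

```bash
python3 -c "
from rig import arm
print(arm.finish_job())"
```

```text
the job is handed in; nothing more can be done
None
```

The job is handed in at about 27 s: the finished basin stands upright on the empty bat and the top basin on the banding wheel, both within about 1 mm of centre, and the other two are still nested in place.

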